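# Yellow tape roll off its spindle into the kit tray

### The arm

A 7-joint arm with a two-finger parallel gripper is mounted at the origin on the work surface. World frame = base frame: x ahead of the robot, y to its left, z up, the work surface at z = 0. Lengths are in mm, angles in rad, forces in N, time in s.
With the tool pointing down it reaches from about 400 to 875 mm from the base axis. Payload 4.4 kg.
Tool frame: the origin (TCP) lies at the very end of the fingers, on their centre line; the grasp point (between the pads) lies 19 mm behind it; z points along the fingers, x is the direction in which the jaws open and shut, and the axes are right-handed (so a half turn about z gives the same grasp; the last joint's range is limited). The gripper opens to 85 mm and grips with 20 to 120 N. Pads are 22 mm wide; open, the fingers measure 114 mm over their backs; the gripper's body (76 mm by 85 mm) begins 54 mm behind the grasp point. The pads swing forward as they close: fully open they stand 13 mm farther back than shut.
Start: joints at [-1.377, 0.628, 0.038, 1.517, -0.027, 0.996, -0.02], TCP at [166.952, 628.208, 231.313] pointing down, gripper open.
Joint ranges: [-3.06, 3.06], [-0.37, 2.12], [-1.25, 1.32], [0.18, 2.47], [-1.1, 4.24], [0.23, 1.98], [-2.94, 2.94]. Speed limits (rad/s): [2.57, 2.57, 3.14, 3.14, 3.14, 3.14, 3.14].

### API

Orientations are given as [roll, pitch, yaw] about the fixed x, y, z axes, in that order (R = Rz(yaw) Ry(pitch) Rx(roll)).
In Python, from cell import ctrl gives the robot as it stands.
- The arm moves only by the shell command python3 -m creep 'ROWS'. ROWS is text: rows parted by semicolons, each of 7 numbers parted by spaces: the shift along the tool's x, y, z in units of 40 mm (1.0 is 40 mm), then the turn, a rotation vector about the tool's x, y, z in degrees, then the closure, from 0 (fully open) to 1 (shut). In form: x y z rx ry rz grip; .... A call has 1 to 10 rows; each row is the pose to reach, as a shift and turn from the pose commanded when the call began, along the tool's axes at that moment; what a row does not reach only later rows make up. A row lasts 1/12 s, in which the tool goes at most 41.7 mm and 7.16 degrees, less where a joint would pass 70% of its speed; a pose out of reach is approached as far as the arm can. A call with a gripper value outside its range is refused whole. The fingers move at their own pace and stop on an object; the grip force is fixed at half the most. Time passes only in rows, so rows that repeat a pose let the fingers close. It gives the time, the measured TCP pose, the force and the opening at its end, in the units of the state.
- ctrl.read_state(): the state, without advancing time (a new reading comes with each control period).
- ctrl.get_image(name): name is "side" or "top" or "wrist"; returns a dict with "img" (480x640x3 uint8, red, green, blue), "vfov" (degrees; the focal length in pixels is half the picture's height over the tangent of half this angle, whatever the lens; pixels are square), "cx", "cy" (the principal point, pixels), "T" (4x4, takes a point from camera to world coordinates); the wrist camera has in their place "tool_from_camera" (4x4, takes a point from camera to tool coordinates, whose origin is the TCP and whose axes are the tool frame's). Camera axes: x right, y up, looking along -z (the intrinsics and any distortion apply to the point x, -y, -z); pixel columns grow to the right and rows downward; lengths in mm; the calibration is good to about 2 mm. A picture is of the moment at which its call begins: read the wrist's pose just before it. There is no depth.
- ctrl.finish_job(): hands the job in, once; it reports no verdict.
Trained networks look in the newest picture that a camera, given by its name, has taken for a name from the list of things; names that differ only in an ending like _2 or _b are one class to them, and where a whole thing is asked for, a point or a joint stands for the part that bears it (a point fixed in the world has none). Each returns a list of dicts, best first, with "score" (0 to 1); they miss things now and then, are a little off and sometimes report something else, mostly with a low value. They report only what shows in the picture. A call takes as long as a camera call. They do not tell look-alikes from the thing itself.
- ctrl.boxes_of(camera, thing): "rect" ([left, top, right, bottom] in pixels, round what is visible of it).
- ctrl.cut_out(camera, thing): "pixels" (480x640 bool, what is visible of it) and "rect" ([left, top, right, bottom] in pixels, round what is visible of it).
The state is a dict: "clock": time; "qpos": joint angles; "qd": joint speeds; "tau": joint torques, N m; "eef_pos": TCP position; "tool_rot": TCP orientation; "force": force on the tool from outside, world axes, zero at the start; "torque": the same for the moment, N m; "width": finger opening in mm.
Only numpy, scipy, OpenCV 4.12 (cv2) and the standard library are available. Lean on these libraries where they do the work, as an engineer would, in place of code of your own. Each camera call takes 0.05 s, during which the arm holds its last target.

### The job

Slide the yellow tape roll up off its spindle and lay it flat on the floor of the shallow white tray, setting it down rather than dropping it. Leave the red and blue rolls on their spindles, undisturbed.

Things in the scene. Friction and masses are not known exactly. Their poses are not given: they have to be found in the camera images.
- roll_yellow: yellow tape roll, a rigid ring of 64 mm outside diameter, 38 mm high, 38 mm bore with a brown core, about 120 g. Origin: centre of its underside; z is its axis (up). It starts flat on a fixed grey rack, underside 14 mm above the bench, loose round a fixed upright steel spindle 20 mm in diameter, whose tip is 78 mm above the bench: it must rise 64 mm to clear it.
- roll_red: red tape roll of the same size on another spindle; not to be disturbed. Origin: centre of its underside. The rack's base plate is 90 x 320 mm, 14 mm thick; its three equal spindles stand in a row along it, 110 mm apart, one roll on each. Which colour is where varies, and so do the rack's place and yaw.
- roll_blue: blue tape roll of the same size on the remaining spindle; not to be disturbed. Origin: centre of its underside
- tray: shallow white square open tray fixed to the bench, empty, 170 x 170 mm outside, 28 mm high, walls and floor 4 mm thick (inside 162 x 162 mm). Origin: centre of its underside, on the bench; x and y run along its sides, z up
Things that resemble listed ones, but are neither listed nor needed, are in the scene too. Of the things that look like the roll_yellow, the smaller one is meant.

How it is judged (in metres and radians):
On the way:
1. the yellow roll is lifted clear above its spindle's tip (height (world z) of roll_yellow above 0.08 m), for 0.1 s.
At the end, for the whole second after the job is handed in: The yellow roll lies flat (within 10 degrees, either face up) and at rest on the tray's floor, anywhere inside its walls; the red and blue rolls are still on their spindles, within 25 mm of where they began (x of roll_yellow in the frame of tray between -0.055 and 0.055 m and y of roll_yellow in the frame of tray between -0.055 and 0.055 m and (z of roll_yellow in the frame of tray below 0.012 m or (angle between roll_yellow's own z axis and vertical above 2.9 rad and z of roll_yellow in the frame of tray below 0.05 m)) and angle between the z axis of roll_yellow and the z axis of tray, either way round below 0.17 rad and linear speed of roll_yellow below 0.02 m/s and distance of each of roll_red, roll_blue from where it was at the start of the episode below 0.025 m); the robot touches nothing.
It fails at once if the red or the blue roll is moved more than 25 mm (distance of any of roll_red, roll_blue from where it was at the start of the episode above 0.025 m).
It fails at once if the yellow roll is let go over the tray with its underside more than 40 mm above the tray's floor (horizontal distance between roll_yellow and tray below 0.11 m and z of roll_yellow in the frame of tray above 0.044 m and angle between roll_yellow's own z axis and vertical below 0.6 rad and contact force between the fingers and roll_yellow below 0.02 N).
It also fails if it takes over 40 s, if anything falls off the work surface, if the arm or the gripper's body presses on something with over 40 N, if the wrist force passes 120 N, or if a joint passes its speed limit or range.

## Working session

There is one attempt and no reset: what is moved stays moved. The work goes in short steps, Python scripts to look and compute and a shell command to move; the robot and the scene stay as the last step left them, time stands still between calls to the robot, and variables do not carry over. Pictures are saved under pics/ and viewed, and the job is handed in when it is done.

```bash
mkdir -p pics; ls; python3 - <<'E'
from cell import ctrl
import cv2
s=ctrl.read_state();print({k:s[k] for k in('clock','eef_pos','tool_rot','width','force')})
for n in('top','side'):
    d=ctrl.get_image(n);cv2.imwrite(f'pics/{n}0.png',d['img'][:,:,::-1]);print(n,{k:d[k] for k in d if k!='img'})
    for t in('roll_yellow','roll_red','roll_blue','tray'):
        print(t,[(round(b['score'],2),[round(v) for v in b['rect']]) for b in ctrl.boxes_of(n,t)])
E
```

```text
pics
{'clock': 0.0, 'eef_pos': array([166.78585566, 627.5933027 , 230.39375295]), 'tool_rot': array([3.14154832e+00, 1.88618238e-03, 1.31101011e+00]), 'width': 85.58821386766927, 'force': array([ 0.11078697,  0.27050859, -1.61480115])}
top {'vfov': 45.60732149878424, 'cx': 323.5025007683518, 'cy': 233.3065033289066, 'T': array([[-1.40202186e-02,  9.71474458e-01, -2.36729404e-01,
         2.40474042e+02],
       [-9.99881781e-01, -1.21265119e-02,  9.45368247e-03,
         8.20483692e+00],
       [ 6.31330913e-03,  2.36833960e-01,  9.71529628e-01,
         1.13850860e+03],
       [ 0.00000000e+00,  0.00000000e+00,  0.00000000e+00,
         1.00000000e+00]])}
roll_yellow [(0.96, [274, 278, 322, 323]), (0.6, [286, 218, 317, 250])]
roll_red [(0.87, [231, 214, 262, 246]), (0.46, [286, 216, 319, 250])]
roll_blue [(0.79, [173, 211, 210, 246])]
tray [(0.72, [376, 157, 487, 257])]
side {'vfov': 54.128651584743764, 'cx': 324.9503748145542, 'cy': 238.55258215250083, 'T': array([[-9.95104058e-01,  7.85634023e-02, -5.99642030e-02,
         4.31698565e+02],
       [-9.88275397e-02, -7.84744970e-01,  6.11889246e-01,
         4.90630399e+02],
       [ 1.01549436e-03,  6.14819587e-01,  7.88667132e-01,
         6.38547705e+02],
       [ 0.00000000e+00,  0.00000000e+00,  0.00000000e+00,
         1.00000000e+00]])}
roll_yellow [(0.88, [361, 228, 412, 287]), (0.6, [283, 225, 326, 270])]
roll_red [(0.92, [268, 283, 312, 334])]
roll_blue [(0.9, [248, 348, 298, 407])]
tray [(0.93, [244, 108, 340, 184])]
```

View pics/top0.png

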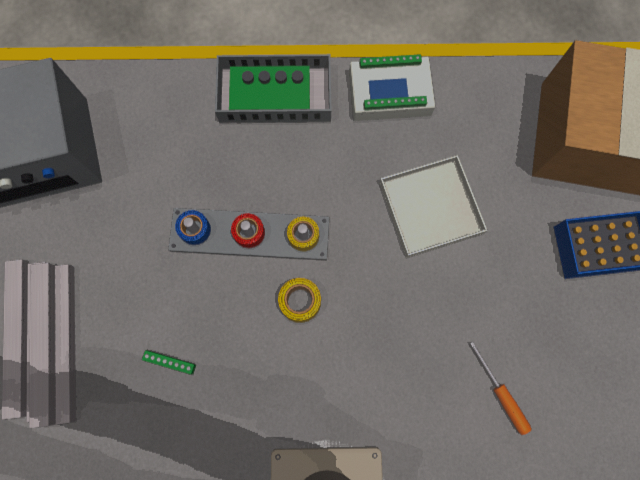

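View pics/side0.png

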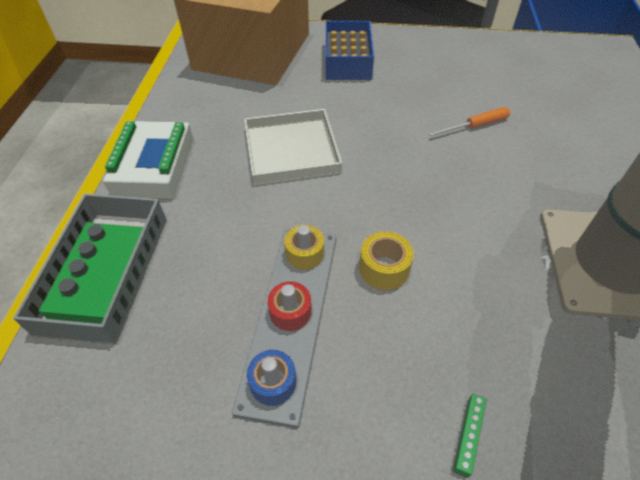

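Yellow candidates in the top picture: one on the rack's spindle at about (302,233), and one loose on the bench at about (299,300). The one on the spindle is smaller, at about 32 px across against 45, and it is on the rack as described. I'll check this in an enlarged crop and measure.

```bash
cat > h.py <<'E'
import numpy as np,cv2
from scipy.optimize import least_squares
def proj(d,P,T=None):
    T=d['T'] if T is None else T
    c=(np.asarray(P,float)-T[:3,3])@T[:3,:3]
    f=240/np.tan(np.radians(d['vfov'])/2)
    return np.c_[d['cx']+f*c[:,0]/-c[:,2], d['cy']-f*c[:,1]/-c[:,2]]
def ray(d,u,z,T=None):
    T=d['T'] if T is None else T
    f=240/np.tan(np.radians(d['vfov'])/2)
    v=T[:3,:3]@np.array([(u[0]-d['cx'])/f,-(u[1]-d['cy'])/f,-1]);o=T[:3,3]
    return o+v*(z-o[2])/v[2]
a=np.linspace(0,2*np.pi,73)
def cyl(x,y,z0=14,z1=52,r=32):
    return np.vstack([np.c_[x+r*np.cos(a),y+r*np.sin(a),0*a+z] for z in(z0,z1)])
def hullc(p):
    m=np.zeros((480*4,640*4),np.uint8);cv2.fillConvexPoly(m,cv2.convexHull((p*4).astype(np.int32)),1)
    M=cv2.moments(m,True);return np.array([M['m10'],M['m01']])/M['m00']/4, M['m00']/16
E
python3 - <<'E'
from cell import ctrl
from h import *
D={}
for n in('top','side'):
    D[n]=d=ctrl.get_image(n)
    for t,k in(('roll_yellow',2),('roll_red',1),('roll_blue',1)):
        for m in ctrl.cut_out(n,t)[:k]:
            ys,xs=np.nonzero(m['pixels']);
            c,A=hullc(np.c_[xs,ys].astype(float)+.25)
            x=least_squares(lambda q:hullc(cyl(*q))[0]*0+hullc(proj(d,cyl(*q)))[0]-c,ray(d,c,35)[:2],diff_step=1e-2).x
            print(n,t,round(m['score'],2),c.round(1),'area',round(A),'model',round(hullc(proj(d,cyl(*x)))[1]),'xy',x.round(1))
    r=ctrl.cut_out(n,'tray')[0]
    cn=cv2.findContours(r['pixels'].astype(np.uint8),0,2)[0];cn=max(cn,key=cv2.contourArea)
    print('tray',cv2.minAreaRect(cn), [ray(d,p,28)[:2].round(0).tolist() for p in cv2.approxPolyDP(cv2.convexHull(cn),6,True)[:,0]])
i=D['top']['img'];s=D['side']['img']
cv2.imwrite('pics/crop.png',np.hstack([cv2.resize(i[195:335,160:340],None,fx=2.2,fy=2.2,interpolation=2),cv2.resize(s[200:340,240:420],None,fx=2.2,fy=2.2,interpolation=2)])[:,:,::-1])
E
```

```text
Traceback (most recent call last):
  File "h.py", line 17, in hullc
    m=np.zeros((480*4,640*4),np.uint8);cv2.fillConvexPoly(m,cv2.convexHull((p*4).astype(np.int32)),1)
                                                            ~~~~~~~~~~~~~~^^^^^^^^^^^^^^^^^^^^^^^^
cv2.error: OpenCV(4.12.0) /io/opencv/modules/imgproc/src/convhull.cpp:143: error: (-215:Assertion failed) total >= 0 && (depth == CV_32F || depth == CV_32S) in function 'convexHull'
```

```bash
cat >> h.py <<'E'
def hullc(p):
    M=cv2.moments(cv2.convexHull(np.asarray(p,np.float32)));return np.array([M['m10'],M['m01']])/M['m00'], M['m00']
E
python3 - <<'E'
from cell import ctrl
from h import *
D={}
for n in('top','side'):
    D[n]=d=ctrl.get_image(n)
    for t,k in(('roll_yellow',2),('roll_red',1),('roll_blue',1)):
        for m in ctrl.cut_out(n,t)[:k]:
            ys,xs=np.nonzero(m['pixels']);
            c,A=hullc(np.c_[xs,ys])
            x=least_squares(lambda q:hullc(proj(d,cyl(*q)))[0]-c,ray(d,c,35)[:2],diff_step=1e-2).x
            print(n,t,round(m['score'],2),c.round(1),'area',round(A),'model',round(hullc(proj(d,cyl(*x)))[1]),'xy',x.round(1))
    r=ctrl.cut_out(n,'tray')[0]
    cn=cv2.findContours(r['pixels'].astype(np.uint8),0,2)[0];cn=max(cn,key=cv2.contourArea)
    print('tray',[ray(d,p,28)[:2].round(0).tolist() for p in cv2.approxPolyDP(cv2.convexHull(cn),6,True)[:,0]])
i=D['top']['img'];s=D['side']['img']
cv2.imwrite('pics/crop.png',np.hstack([cv2.resize(i[195:335,160:340],None,fx=2.2,fy=2.2,interpolation=2),cv2.resize(s[200:340,240:420],None,fx=2.2,fy=2.2,interpolation=2)])[:,:,::-1])
E
```

```text
top roll_yellow 0.78 [299.1 299.7] area 1433 model 941 xy [377.5  46.3]
top roll_yellow 0.69 [302.9 233.5] area 868 model 934 xy [509.5  38.4]
top roll_red 0.78 [247.3 230.4] area 898 model 953 xy [517.3 148.9]
top roll_blue 0.96 [192.7 227.5] area 942 model 987 xy [524.6 257.8]
tray [[673.0, -282.0], [512.0, -329.0], [461.0, -166.0], [624.0, -120.0]]
side roll_yellow 0.78 [303.4 246.6] area 1484 model 1553 xy [510.6  40.7]
side roll_yellow 0.55 [384.9 259.8] area 2480 model 1632 xy [379.5  53.7]
side roll_red 0.84 [288.9 305.5] area 1734 model 1875 xy [518.  150.4]
side roll_blue 0.91 [271.3 377.1] area 2111 model 2319 xy [525.2 260.2]
tray [[516.0, -326.0], [464.0, -142.0], [617.0, -90.0], [674.0, -277.0]]
```

View pics/crop.png

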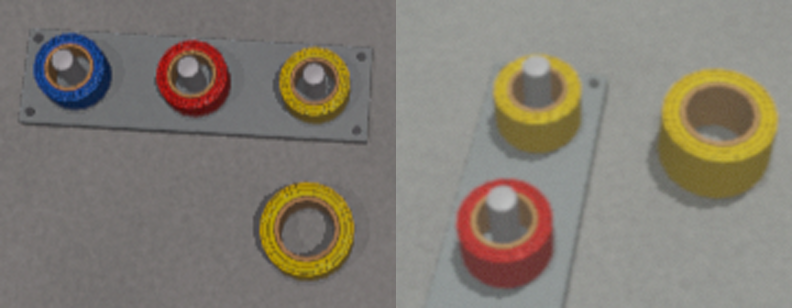

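The yellow roll at top (303,233), side (303,247), is on the spindle and its outline area fits a 64 mm roll (868 px against 934 modelled). The loose roll at top (299,300) is about 1.5 times too large in area, so it is the look-alike. Positions: yellow roll about (510, 39), row spacing 110.7 mm (should be 110), tray about (568, -224) with a 168 mm side (should be 170). I'll move above the roll with the jaws across the row.

```bash
python3 -m creep '-12 12 0 0 0 71 0;-12 12 0 0 0 71 0;-12 12 0 0 0 71 0;-12 12 0 0 0 71 0;-12 12 0 0 0 71 0;-12 12 0 0 0 71 0;-12 12 0 0 0 71 0;-12 12 0 0 0 71 0;-12 12 0 0 0 71 0;-12 12 0 0 0 71 0'
```

```text
clock: 1.93
eef_pos: [376.7, 266.2, 231.7]
tool_rot: [-3.141, -0.001, 0.066]
force: [1.8, 0.3, -0.2]
width: 85.1
```

```bash
python3 -m creep '2.9 5.8 1 0 0 0 0;2.9 5.8 1 0 0 0 0;2.9 5.8 1 0 0 0 0;2.9 5.8 1 0 0 0 0;2.9 5.8 1 0 0 0 0;2.9 5.8 1 0 0 0 0;2.9 5.8 1 0 0 0 0;2.9 5.8 1 0 0 0 0;2.9 5.8 1 0 0 0 0'
python3 - <<'E'
from cell import ctrl
from h import *
from scipy.spatial.transform import Rotation as R
s=ctrl.read_state();d=ctrl.get_image('wrist');W=np.eye(4);W[:3,:3]=R.from_euler('xyz',s['tool_rot']).as_matrix();W[:3,3]=s['eef_pos']
T=W@d['tool_from_camera'];print(s['eef_pos'],s['tool_rot'],s['qd'].round(3),T[:3,3])
for m in ctrl.cut_out('wrist','roll_yellow')[:2]:
    ys,xs=np.nonzero(m['pixels']);c,A=hullc(np.c_[xs,ys])
    x=least_squares(lambda q:hullc(proj(d,cyl(*q),T))[0]-c,ray(d,c,35,T)[:2],diff_step=1e-2).x
    print(round(m['score'],2),m['rect'],c.round(1),A,hullc(proj(d,cyl(*x),T))[1],x.round(1))
i=d['img'].copy()
for z,r,col in((52,32,(255,0,255)),(78,10,(0,255,0))):
    cv2.polylines(i,[proj(d,cyl(510,39.5,z,z,r)[:73],T).astype(np.int32)],True,col,1)
cv2.imwrite('pics/w1.png',i[:,:,::-1])
E
```

```text
clock: 2.68
eef_pos: [508.3, 44.1, 191.1]
tool_rot: [-3.141, 0.001, 0.07]
force: [0.5, 1.4, -0.7]
width: 85.3
[508.33062595  44.10970116 191.14527877] [-3.14131004e+00  5.54351479e-04  6.97255949e-02] [-0.046 -0.013 -0.025  0.016 -0.003  0.006 -0.003] [503.64363015 112.65858635 333.87307025]
0.63 [285.1, 188.1, 359.0, 268.7] [321.6 227.7] 4612.0 4913.190989496419 [509.5  39.8]
0.57 [114.1, 159.1, 224.6, 259.1] [169.7 206.2] 9135.5 5841.828903947666 [380.3  48.6]
```

View pics/w1.png

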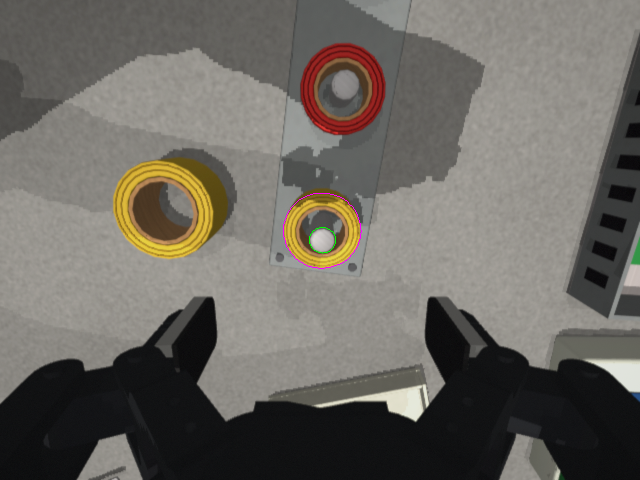

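All three cameras agree: the wrist picture has the roll at (322,228), giving (509.5, 39.8), and the predicted circles overlay both roll and spindle tip. Descending.

```bash
python3 -m creep '0.03 0.1 0.6 0 0 0 0;0.03 0.1 1.2 0 0 0 0;0.03 0.1 1.8 0 0 0 0;0.03 0.1 2.4 0 0 0 0;0.03 0.1 2.9 0 0 0 0;0.03 0.1 3.3 0 0 0 0;0.03 0.1 3.3 0 0 0 0;0.03 0.1 3.3 0 0 0 0'
```

```text
clock: 3.45
eef_pos: [509.0, 42.4, 59.2]
tool_rot: [-3.141, 0.002, 0.074]
force: [-0.2, 0.2, 0.4]
width: 85.2
```

```bash
python3 -m creep '0.02 0.06 0.3 0 0 0 0;0.02 0.06 0.6 0 0 0 0;0.02 0.06 0.9 0 0 0 0;0.02 0.06 1.04 0 0 0 0;0.02 0.06 1.04 0 0 0 0;0.02 0.06 1.04 0 0 0 0'
python3 - <<'E'
from cell import ctrl
from h import *
for n in('wrist','side'):
    d=ctrl.get_image(n);cv2.imwrite(f'pics/{n}2.png',d['img'][:,:,::-1])
E
```

```text
clock: 3.95
eef_pos: [511.2, 38.9, 18.5]
tool_rot: [-3.141, -0.001, 0.072]
force: [0.5, -0.4, 0.1]
width: 85.1
```

View pics/wrist2.png

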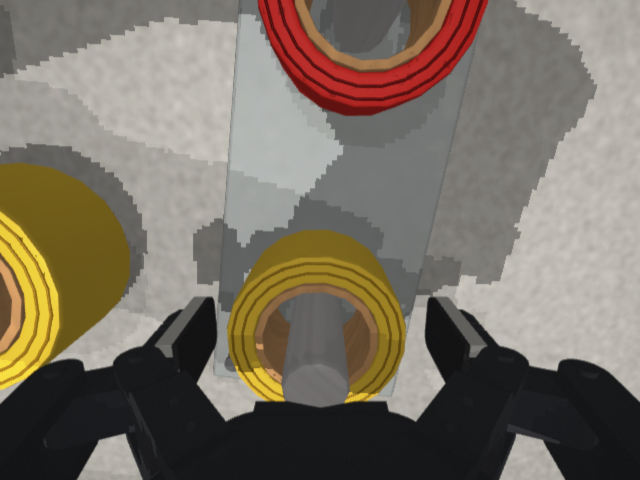

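View pics/side2.png

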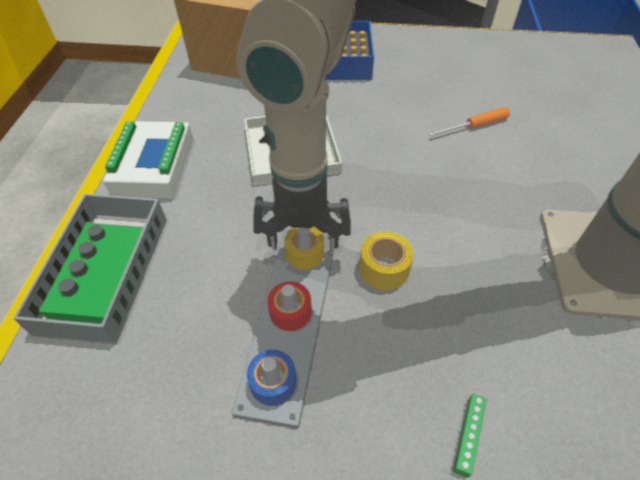

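The fingers straddle the yellow roll (wrist (316,330), side (304,247)) and are clear of the red roll and the loose one. Closing.

```bash
python3 -m creep '0 0 0 0 0 0 1;0 0 0 0 0 0 1;0 0 0 0 0 0 1;0 0 0 0 0 0 1;0 0 0 0 0 0 1;0 0 0 0 0 0 1;0 0 0 0 0 0 1;0 0 0 0 0 0 1;0 0 0 0 0 0 1;0 0 0 0 0 0 1'
```

```text
clock: 4.88
eef_pos: [511.1, 38.6, 18.9]
tool_rot: [-3.141, -0.001, 0.071]
force: [-1.7, 0.7, 9.1]
width: 62.7
```

```bash
python3 -m creep '0 0 -0.1 0 0 0 1;0 0 -0.3 0 0 0 1;0 0 -0.5 0 0 0 1;0 0 -0.8 0 0 0 1;0 0 -1.1 0 0 0 1;0 0 -1.4 0 0 0 1;0 0 -1.8 0 0 0 1;0 0 -2.2 0 0 0 1;0 0 -2.4 0 0 0 1;0 0 -2.4 0 0 0 1'
python3 - <<'E'
from cell import ctrl
from h import *
o=[]
for n in('wrist','side'):
    d=ctrl.get_image(n);o.append(cv2.resize(d['img'],(400,300) ))
cv2.imwrite(f'pics/lift.png',np.hstack(o)[:,:,::-1])
E
```

```text
clock: 5.72
eef_pos: [512.1, 38.6, 115.7]
tool_rot: [-3.141, -0.004, 0.072]
force: [-0.0, 0.2, -0.4]
width: 62.7
```

View pics/lift.png

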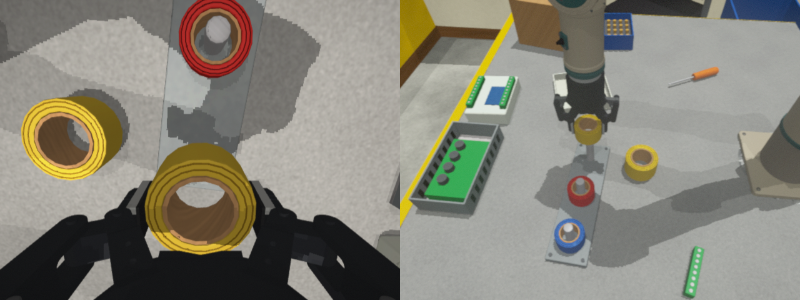

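The roll is held level and is clear of the spindle tip: underside about 110 mm up, and the bore is empty at wrist (200,195) in the left panel. Moving over the tray.

```bash
python3 -m creep '0.05 0.4 0 0 0 0 1;0.15 1.1 0 0 0 0 1;0.3 2 0 0 0 0 1;0.4 3 0 0 0 0 1;0.55 4 0 0 0 0 1;0.7 5 0 0 0 0 1;0.8 5.8 0 0 0 0 1;0.9 6.4 0 0 0 0 1;0.92 6.65 0 0 0 0 1;0.92 6.65 0 0 0 0 1'
python3 - <<'E'
from cell import ctrl
from h import *
from scipy.spatial.transform import Rotation as R
s=ctrl.read_state();d=ctrl.get_image('wrist');W=np.eye(4);W[:3,:3]=R.from_euler('xyz',s['tool_rot']).as_matrix();W[:3,3]=s['eef_pos']
T=W@d['tool_from_camera'];print(s['eef_pos'],s['width'])
o=[d['img'].copy(),ctrl.get_image('side')['img'].copy(),];d2=ctrl.get_image('side')
e=np.array([(s_,t) for s_,t in((-1,-1),(1,-1),(1,1),(-1,1))])*85.;c,n=np.cos(.283),np.sin(.283)
Q=np.c_[e@np.array([[c,n],[-n,c]])+[567.5,-224],[28]*4]
p=s['eef_pos'];zz=p[2]-18.7+14
for im,dd,TT in((o[0],d,T),(o[1],d2,d2['T'])):
    cv2.polylines(im,[proj(dd,Q,TT).astype(np.int32)],True,(255,0,255),2)
    for z in(zz,zz+38):cv2.polylines(im,[proj(dd,cyl(p[0]-1.5,p[1]+1,z,z)[:73],TT).astype(np.int32)],True,(0,255,0),1)
cv2.imwrite('pics/tray.png',np.hstack([cv2.resize(x,(400,300)) for x in o])[:,:,::-1])
E
```

```text
clock: 6.65
eef_pos: [565.6, -227.4, 112.6]
tool_rot: [3.14, 0.002, 0.067]
force: [-0.6, -0.6, -1.2]
width: 62.1
[ 565.58247871 -227.39224499  112.58338713] 62.14452848814288
```

View pics/tray.png

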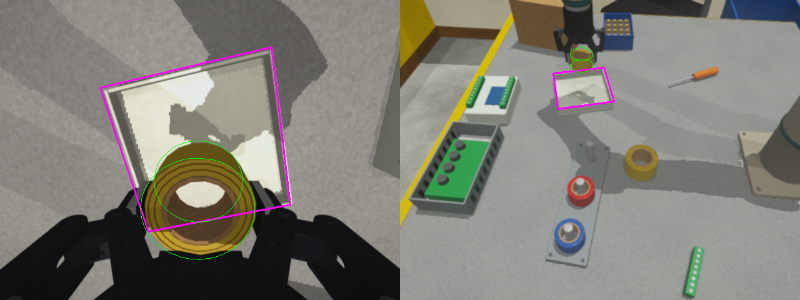

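The tray outline (drawn magenta) and the held roll (green) both match the pictures, so the roll is centred over the tray and has not slipped. Lowering about 104 mm.

```bash
python3 -m creep '0 0 0.3 0 0 0 1;0 0 0.7 0 0 0 1;0 0 1.1 0 0 0 1;0 0 1.5 0 0 0 1;0 0 1.8 0 0 0 1;0 0 2.1 0 0 0 1;0 0 2.3 0 0 0 1;0 0 2.4 0 0 0 1;0 0 2.4 0 0 0 1'; python3 -m creep '0 0 0.03 0 0 0 1;0 0 0.06 0 0 0 1;0 0 0.1 0 0 0 1;0 0 0.13 0 0 0 1;0 0 0.13 0 0 0 1;0 0 0.13 0 0 0 1'
```

```text
clock: 7.55
eef_pos: [566.1, -223.8, 16.8]
tool_rot: [-3.141, 0.001, 0.072]
force: [-0.4, 0.5, -0.5]
width: 62.7
clock: 8.05
eef_pos: [566.6, -224.2, 12.6]
tool_rot: [3.142, -0.0, 0.072]
force: [0.9, 0.7, -1.2]
width: 62.6
```

```bash
python3 -m creep '0 0 0.03 0 0 0 1;0 0 0.06 0 0 0 1;0 0 0.06 0 0 0 1;0 0 0.06 0 0 0 1'; python3 -m creep '0 0 0.03 0 0 0 1;0 0 0.05 0 0 0 1;0 0 0.05 0 0 0 1'
```

```text
clock: 8.38
eef_pos: [566.5, -224.2, 10.0]
tool_rot: [-3.141, 0.0, 0.072]
force: [0.8, 0.3, -1.0]
width: 62.2
clock: 8.63
eef_pos: [566.7, -224.3, 9.0]
tool_rot: [-3.142, -0.001, 0.072]
force: [-1.8, 1.1, 6.2]
width: 62.5
```

A 6 N contact force at the expected height means the roll is on the floor. Opening, then retreating straight up.

```bash
python3 -m creep '0 0 0 0 0 0 0.1;0 0 0 0 0 0 0;0 0 0 0 0 0 0;0 0 0 0 0 0 0;0 0 0 0 0 0 0;0 0 0 0 0 0 0;0 0 0 0 0 0 0'; python3 -m creep '0 0 -0.2 0 0 0 0;0 0 -0.5 0 0 0 0;0 0 -1 0 0 0 0;0 0 -1.6 0 0 0 0;0 0 -2.3 0 0 0 0;0 0 -3 0 0 0 0;0 0 -3.5 0 0 0 0;0 0 -3.8 0 0 0 0;0 0 -3.8 0 0 0 0;0 0 -3.8 0 0 0 0'
python3 - <<'E'
from cell import ctrl
from h import *
from scipy.spatial.transform import Rotation as R
s=ctrl.read_state();d=ctrl.get_image('wrist');W=np.eye(4);W[:3,:3]=R.from_euler('xyz',s['tool_rot']).as_matrix();W[:3,3]=s['eef_pos']
T=W@d['tool_from_camera'];i=d['img'].copy()
for z in(4,42):cv2.polylines(i,[proj(d,cyl(565.3,-223.3,z,z)[:73],T).astype(np.int32)],True,(0,255,0),1)
d2=ctrl.get_image('side')
for n in('roll_red','roll_blue'):
    m=ctrl.cut_out('side',n)[0];ys,xs=np.nonzero(m['pixels']);c,A=hullc(np.c_[xs,ys])
    print(n,least_squares(lambda q:hullc(proj(d2,cyl(*q)))[0]-c,ray(d2,c,35)[:2],diff_step=1e-2).x.round(1))
cv2.imwrite('pics/end.png',np.hstack([cv2.resize(x,(400,300)) for x in(i,d2['img'])])[:,:,::-1]);print(s['clock'],s['qd'].round(2))
E
```

```text
clock: 9.22
eef_pos: [566.6, -224.2, 8.0]
tool_rot: [-3.142, 0.0, 0.072]
force: [-0.3, -0.1, -0.5]
width: 85.2
clock: 10.05
eef_pos: [566.7, -224.1, 160.6]
tool_rot: [3.141, -0.001, 0.072]
force: [-0.6, 0.7, -0.9]
width: 85.7
roll_red [518.1 150. ]
roll_blue [525.5 260.7]
10.05 [ 0.    0.04 -0.01  0.02 -0.   -0.    0.  ]
```

View pics/end.png

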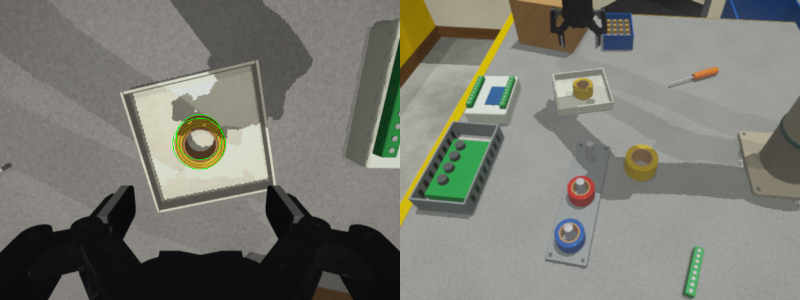

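The yellow roll lies flat at the centre of the tray (wrist panel (200,142), matching the model drawn on the floor). Red and blue are unmoved, and the gripper is clear.

```bash
python3 -c "
from cell import ctrl
print(ctrl.finish_job())"
```

```text
the job is handed in; nothing more can be done
None
```

I lifted the yellow roll off its spindle, with its underside at about 110 mm, and set it down near the centre of the tray. I let go only after feeling about 6 N of floor contact, then backed straight up. The job was handed in at about 10 s.

- **Yellow roll:** the last wrist picture shows it flat on the tray floor, about 2 mm from the tray's measured centre. It matches the outline expected for a roll lying on the floor.
- **Red and blue rolls:** measured in the side camera after the move, they are within about 1 mm of where they started.
- **Clearance:** the gripper was open, clear of everything and reading no meaningful force.

No check failed. The only disagreement was in the tray's near corners. The side camera put them about 25–30 mm off the top camera, probably because the outline there follows the lower edge of the wall. I used the top camera's values, and the later wrist and side pictures matched them.

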